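Lay out the bead mat

ROBOT

A 6-joint arm with a two-finger parallel gripper is mounted at the origin on the work surface. World frame = base frame: x ahead of the robot, y to its left, z up, the work surface at z = 0. Lengths are in m, angles in rad, forces in N, time in s.
With the tool pointing down it reaches from about 0.35 to 0.975 m from the base axis. Payload 4.9 kg.
Tool frame: the origin (TCP) lies on the centre line of the jaws, within the pads' length; the fingertips stand manip.tip_reach ahead of it and the grasp point (between the pads) is the TCP (manip.tip_reach is the distance from the TCP to the fingertips, in m); z points along the fingers, y is the line along which they close (so a half turn about z gives the same grasp; the last joint's range is limited). The gripper opens to 85 mm and grips with 20 to 120 N. Pads are 22 mm wide; open, the fingers measure 114 mm over their backs; the gripper's body (76 mm by 85 mm) begins 54 mm behind the grasp point. The pads swing forward as they close: fully open they stand 13 mm farther back than shut.
Start: joints at [-1.364, 0.053, 1.613, -0, 1.476, -0.119], TCP at [0.2, -0.592, 0.216] pointing down, gripper open.
Joint ranges: [-3.01, 3.01], [-1.01, 2.22], [0.06, 2.58], [-1.02, 4.17], [0.09, 2.62], [-3.14, 3.14]. Speed limits (rad/s): [2.57, 2.57, 3.14, 3.14, 3.14, 3.14].

INTERFACE

Orientations are given as a unit quaternion [w, x, y, z].
In Python, from plant import manip gives the robot as it stands. The module is installed in compiled form; this text tells all that it offers.
- The arm moves only by the tool move_arm, never from a script. Its argument "rows" is a list of rows, each a list of 7 numbers: the shift along the tool's x, y, z in cm, then the turn, a rotation vector about the tool's x, y, z in degrees, then the opening, from -1 (shut) to 1 (fully open). In form: [[tx, ty, tz, ax, ay, az, jaw], ...]. A call has 1 to 20 rows; each row shifts and turns the commanded pose from where the row before left it, along the tool's axes as they then stand; what a row does not reach is not made up. A row lasts 1/12 s, in which the tool goes at most 41.7 mm and 7.16 degrees, less where a joint would pass 70% of its speed; a pose out of reach is approached as far as the arm can. A call is refused whole if a number of a shift passes 4.17 or a number of a turn 7.16, either way. A call with a gripper value outside its range is refused whole. The fingers move at their own pace and stop on an object; the grip force is fixed at half the most. Time passes only in rows, so rows that do not move let the fingers close. It gives the time, the measured TCP pose, the force, the opening and the grip force at its end, in the units of the state.
- manip.state(): the state, without advancing time (a new reading comes with each control period).
- manip.grab_frame(name): name is "scene" or "side" or "wrist"; returns a dict with "img" (480x640x3 uint8, blue, green, red), "mtx" (3x3 intrinsics, pixels), "R" (3x3) and "t" (3): a world point X has camera coordinates R X + t. Camera axes: x right, y down, z forward; pixel columns grow to the right and rows downward; lengths in m; the calibration is good to about 2 mm. A picture is of the moment at which its call begins. There is no depth.
- manip.job_done(): hands the job in; it is judged then, once.
The state is a dict: "time": time; "joint_pos": joint angles; "joint_vel": joint speeds; "joint_efforts": joint torques, N m; "tool_pos": TCP position; "tool_rot": TCP orientation; "contact_force": force on the tool from outside, world axes, zero at the start; "ft_torque": the same for the moment, N m; "gripper_width": opening from 0.0 (shut) to 1.0 (fully open); "grasp_force": force on a finger pad.
Only numpy, scipy, OpenCV 4.12 (cv2) and the standard library are available. Lean on these libraries where they do the work, as an engineer would, in place of code of your own. Each camera call takes 0.05 s, during which the arm holds its last target. There are 200 camera calls.

TASK

Lay out the bead mat for the next piece: set the square tin on the mat directly in front of the wooden cone and square to the mat's edges, set the white dish on the mat directly in front of the steel block, each with a clear gap of about 2 cm, stand the large black thread spool upright in the middle of the tin's lid, and stand the tall corked vial midway between the cone and the block. 'In front' means towards the mat's edge nearest the robot, along the mat's own sides. Everything stands the right way up, and the black-lidded jar and the little wooden bobbin are to be left where they are.

Things in the scene. Friction and masses are not known exactly. Their poses are not given: they have to be found in the camera images.
- mat: Cream bead mat, firm, flat, fixed: 200 (its x) x 280 (its y) x 8 mm thick; the tiny bead heaps at its edges are only for show. Origin at the centre of its underside, so its top is 8 mm higher. Its x axis points away from the robot (within 0.3 rad of world x), so its front edge, nearest the robot, is at x = -100 mm; y points left as the robot sees it, z up.
- cone: Turned wooden ring cone fixed on the mat, 58 mm high: foot 44 mm across and 6 mm thick, then tapering from 26 to 12 mm across. Origin at the centre of its underside, on the mat's top; axes parallel to the mat's. It and the steel block stand in the mat's back half, both at mat x = 45 mm, one at mat y = 65 mm, the other at y = -65 mm (130 mm apart); which is which varies.
- block: Plain steel bench block fixed on the mat, 46 x 46 mm and 30 mm high. Origin at the centre of its underside, on the mat's top; axes parallel to the mat's. On the other side of the mat from the cone.
- tin: Loose square aluminium tin with a flat closed lid, 60 x 60 mm, 24 mm high, about 0.1 kg; stands on the table beside the mat. Origin at the centre of its underside, x and y square to its sides, z up. Grip it across two facing sides.
- dish: Loose small round white ceramic dish with a patch of brown beads inside, 60 mm across the rim, 58 mm at the base, 20 mm high, wall 4 mm, about 0.09 kg; stands on the table beside the mat. Origin at the centre of its underside, z up. Grip it across its outside.
- spool: Loose large spool of black thread standing on end: flanges 38 mm across at both ends, 33 mm across the thread, 42 mm high, 0.05 kg. Origin at the centre of its underside, z up.
- vial: Loose tall clear tube of brown beads with a cork, standing: 26 mm across up to 54 mm, then a cork 20 mm across, 64 mm high in all, about 0.04 kg. Origin at the centre of its underside, z up.
- jar: Bystander, not to be moved: loose squat glass jar of grey beads with a black lid 42 mm across, 38 mm high. Origin at the centre of its underside. It stands among the loose things beside the mat.
- bobbin: Bystander, not to be moved: loose little wooden bobbin with cream thread, 28 mm across, 22 mm high. Origin at the centre of its underside. It stands among the loose things beside the mat.

How it is judged:
By the outcome, as a careful person would: the job done as asked, in the order asked, and still so for the second after the job is handed in, with the robot touching nothing.
It also fails if it takes over 106 s, if anything falls off the work surface, if the arm or the gripper's body presses on something with over 40 N, if the wrist force passes 120 N, or if a joint passes its speed limit or range.

## Working session

There is one attempt and no reset: what is moved stays moved. The work goes in short steps, Python scripts to look and compute and a tool call to move; the robot and the scene stay as the last step left them, time stands still between calls to the robot, and variables do not carry over. Pictures are saved under pics/ and viewed, at most 14 in all, crops included, and the job is handed in when it is done.

Besides the shell and the picture viewer there is one more tool, called after "Emit:" as name([rows], argument=value, ...), one row to a line, values as JSON. move_arm: Moves the arm, as the interface text tells. Its arguments: {"type":"object","properties":{"rows":{"type":"array","items":{"type":"array","items":{"type":"number"}}}},"required":["rows"]}

```bash
mkdir -p pics
python3 - <<'E'
from plant import manip
import cv2,numpy as np
print(manip.state(), manip.tip_reach)
for n in("scene","side","wrist"):
    f=manip.grab_frame(n); cv2.imwrite(f"pics/{n}0.png",f["img"]); print(n,f["mtx"].round(1).tolist(),f["R"].round(3).tolist(),f["t"].round(3).tolist())
E
```

```text
{'time': 0.0, 'joint_pos': array([-1.36401363e+00,  5.33480932e-02,  1.61433399e+00,  4.85167407e-06,
        1.47601071e+00, -1.18980295e-01]), 'joint_vel': array([ 0.00078688, -0.00025079, -0.00017536, -0.00196089,  0.00040303,
        0.00017639]), 'joint_efforts': array([ 1.56382477e-03, -3.93680656e+01, -3.70173240e+01, -1.27363428e-04,
        7.14629365e-03, -1.22418694e-06]), 'tool_pos': array([ 0.19989387, -0.59146031,  0.21514461]), 'tool_rot': array([-1.04916644e-03,  9.86763605e-01,  1.62161913e-01, -4.36722440e-05]), 'contact_force': array([ 0.14348357, -0.65039069,  0.09010229]), 'ft_torque': array([ 0.09602515, -0.02954708,  0.04087282]), 'grasp_force': 0.0, 'gripper_width': 0.9992849235535436} 0.019
scene [[553.5, 0.0, 318.4], [0.0, 553.5, 236.1], [0.0, 0.0, 1.0]] [[-0.682, 0.731, -0.012], [0.538, 0.49, -0.686], [-0.496, -0.474, -0.728]] [0.371, -0.268, 1.355]
side [[488.8, 0.0, 325.4], [0.0, 488.8, 244.2], [0.0, 0.0, 1.0]] [[-0.945, -0.326, 0.017], [-0.261, 0.722, -0.64], [0.196, -0.61, -0.768]] [0.496, 0.161, 1.055]
wrist [[335.8, 0.0, 317.6], [0.0, 335.8, 241.1], [0.0, 0.0, 1.0]] [[0.32, -0.947, -0.002], [-0.906, -0.307, 0.292], [-0.278, -0.091, -0.956]] [-0.623, -0.037, 0.38]
```

View pics/scene0.png

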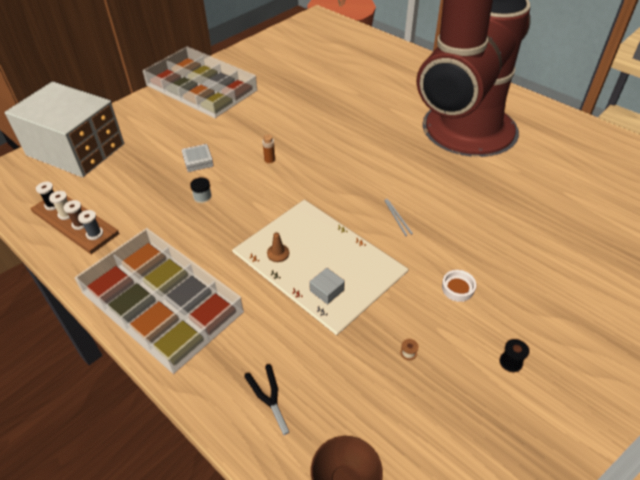

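View pics/side0.png

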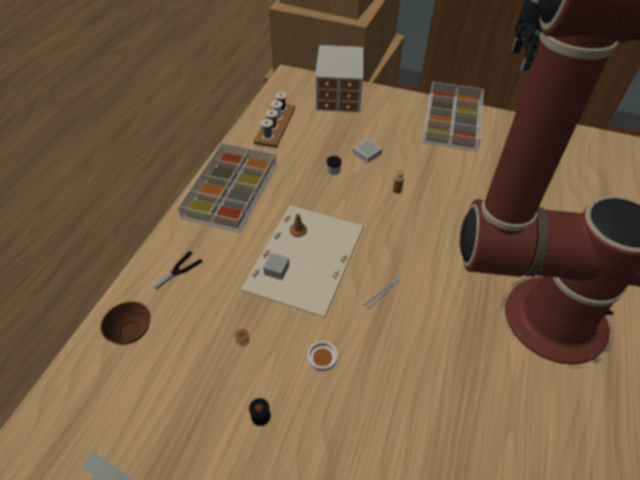

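The scene view shows the cone at (278,248), block (327,285), dish (459,287), spool (514,355), bobbin (409,349), tin (198,157), vial (269,150) and jar (201,189). The side view shows the cone at (298,224), block (277,265), dish (322,355), spool (260,411), tin (368,150) and vial (398,182).

```bash
cat > h.py <<'E'
from plant import manip
import cv2,numpy as np
def proj(f,X): 
    return cv2.projectPoints(np.atleast_2d(np.float64(X)),cv2.Rodrigues(f["R"])[0],f["t"],f["mtx"],None)[0][:,0]
def P(f): return f["mtx"]@np.c_[f["R"],f["t"]]
def tri(f,a,g,b):
    X=cv2.triangulatePoints(P(f),P(g),np.float64(a).reshape(-1,2).T,np.float64(b).reshape(-1,2).T); return (X[:3]/X[3]).T
def onz(f,uv,z):
    uv=np.float64(uv).reshape(-1,2); d=np.c_[uv,np.ones(len(uv))]@np.linalg.inv(f["mtx"]).T@f["R"]; c=-f["R"].T@f["t"]
    return c+d*((z-c[2])/d[:,2])[:,None]
def yaw():  # world angle of the tool y axis, tilt
    from scipy.spatial.transform import Rotation as R
    q=manip.state()["tool_rot"]; return R.from_quat(np.r_[q[1:],q[0]]).as_matrix()
E
python3 - <<'E'
from h import *
s=manip.grab_frame("scene");d=manip.grab_frame("side")
n="cornerA cornerB cornerC cornerD conetop dish spooltop tintop vialtop jartop bobtop blocktop".split()
a=[(305,201),(407,268),(337,328),(233,250),(277,233),(459,280),(516,346),(198,153),(269,139),(201,184),(409,344),(326,278)]
b=[(362,230),(324,312),(245,293),(291,207),(298,212),(322,351),(260,404),(368,148),(399,173),(334,161),(242,331),(276,260)]
for m,x in zip(n,tri(s,a,d,b)): print(m,x.round(3))
w=manip.grab_frame("wrist");print("cam",-w["R"].T@w["t"])
print(yaw().round(3))
E
```

```text
cornerA [ 0.465 -0.11  -0.001]
cornerB [0.474 0.161 0.01 ]
cornerC [ 0.658  0.155 -0.003]
cornerD [ 0.659 -0.121 -0.001]
conetop [ 0.61  -0.043  0.068]
dish [0.445 0.254 0.025]
spooltop [0.513 0.4   0.044]
tintop [ 0.531 -0.385  0.024]
vialtop [ 0.419 -0.266  0.063]
jartop [ 0.599 -0.286  0.035]
bobtop [0.613 0.267 0.025]
blocktop [0.613 0.084 0.041]
cam [ 0.27117669 -0.56743829  0.3733099 ]
[[ 0.947  0.32  -0.   ]
 [ 0.32  -0.947  0.001]
 [ 0.    -0.001 -1.   ]]
```

View pics/wrist0.png

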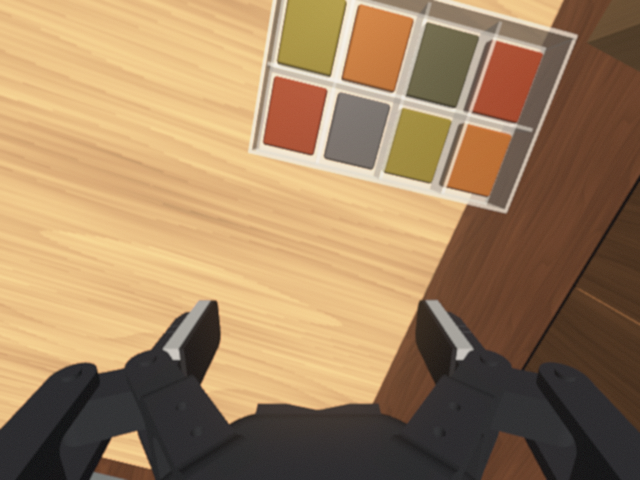

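The wrist view shows only a bead tray at this place, with the fingers at the bottom. Image up is tool +x and image right is tool +y. Next I turn the tool square to the world and survey the tin side.

Emit:
move_arm([
  [0, 0, 0, 0, 0, 6.2, 1],
  [0, 0, 0, 0, 0, 6.2, 1],
  [0, 0, 0, 0, 0, 6.25, 1],
  [2.4, -2.6, 0, 0, 0, 0, 1],
  [2.4, -2.6, 0, 0, 0, 0, 1],
  [2.4, -2.6, 0, 0, 0, 0, 1],
  [2.4, -2.6, 0, 0, 0, 0, 1],
  [2.4, -2.6, 0, 0, 0, 0, 1],
  [2.4, -2.6, 0, 0, 0, 0, 1],
  [2.4, -2.6, 0, 0, 0, 0, 1],
  [2.4, -2.6, 0, 0, 0, 0, 1],
  [2.4, -2.6, 0, 0, 0, 0, 1],
  [2.4, -2.6, 0, 0, 0, 0, 1],
  [0, 0, 0, 0, 0, 0, 1],
  [0, 0, 0, 0, 0, 0, 1],
])

```text
time: 1.55
tool_pos: [0.4408, -0.3308, 0.2164]
tool_rot: [0.0, 1.0, 0.002, -0.0]
contact_force: [0.5, -0.4, 0.7]
gripper_width: 0.997
grasp_force: 0.0
```

Run:
```python
from h import *
import pickle
w=manip.grab_frame("wrist");cv2.imwrite("pics/w1.png",w["img"]);pickle.dump(w,open("w1.pkl","wb"));print(manip.state()["tool_pos"],yaw().round(4), proj(w,[(.531,-.385,.024),(.419,-.266,.063),(.599,-.286,.035)]))
```

```text
[ 0.44007101 -0.3318193   0.21640646] [[ 1.0e+00  1.7e-03 -4.0e-04]
 [ 1.7e-03 -1.0e+00 -5.0e-04]
 [-4.0e-04  5.0e-04 -1.0e+00]] [[373.84239349 122.44508732]
 [251.4870073  242.54663443]
 [268.91363888  40.73015001]]
```

View pics/w1.png

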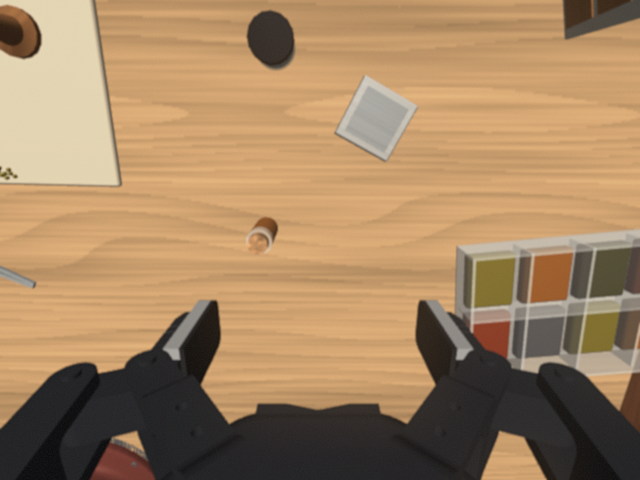

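The wrist view shows the tin lid with corners near (365,76), (417,105), (387,160), (335,131). The vial top is at about (262,236) and the jar lid at (270,38). The mat corner is at (120,185).

Emit:
move_arm([
  [0.2, -3.5, -0.8, 0, 0, 0, 1],
  [0.2, -3.5, -0.8, 0, 0, 0, 1],
  [0.2, -3.5, -0.8, 0, 0, 0, 1],
  [0.2, -3.5, -0.8, 0, 0, 0, 1],
  [0.2, -3.5, -0.8, 0, 0, 0, 1],
  [0.2, -3.5, -0.8, 0, 0, 0, 1],
  [0.2, -3.5, -0.8, 0, 0, 0, 1],
  [0.2, -3.5, -0.8, 0, 0, 0, 1],
  [0.2, -3.5, -0.8, 0, 0, 0, 1],
  [0.2, -3.5, -0.8, 0, 0, 0, 1],
  [0, 0, 0, 0, 0, 0, 1],
  [0, 0, 0, 0, 0, 0, 1],
])

```text
time: 2.6
tool_pos: [0.4601, 0.0179, 0.2971]
tool_rot: [0.0, 1.0, 0.001, 0.001]
contact_force: [0.2, -0.1, -0.2]
gripper_width: 1.0
grasp_force: 0.0
```

Run:
```python
from h import *
import pickle
w=manip.grab_frame("wrist");cv2.imwrite("pics/w2.png",w["img"]);pickle.dump(w,open("w2.pkl","wb"))
```

```text
(no output)
```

View pics/w2.png

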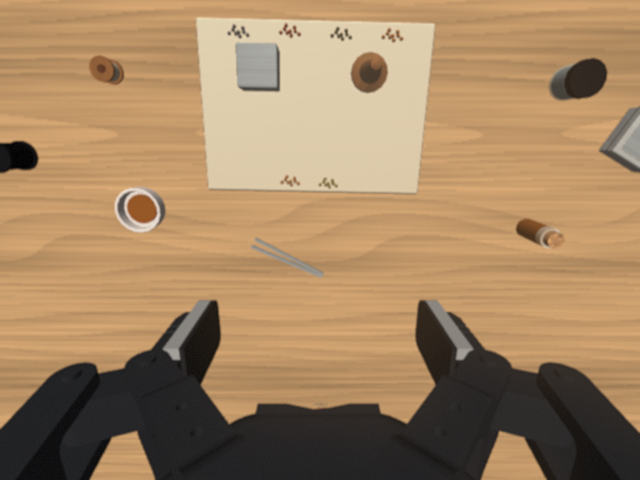

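Emit:
move_arm([
  [0, -3.5, 0.8, 0, 0, 0, 1],
  [0, -3.5, 0.8, 0, 0, 0, 1],
  [0, -3.5, 0.8, 0, 0, 0, 1],
  [0, -3.5, 0.8, 0, 0, 0, 1],
  [0, -3.5, 0.8, 0, 0, 0, 1],
  [0, -3.5, 0.8, 0, 0, 0, 1],
  [0, -3.5, 0.8, 0, 0, 0, 1],
  [0, -3.5, 0.8, 0, 0, 0, 1],
  [0, 0, 0, 0, 0, 0, 1],
  [0, 0, 0, 0, 0, 0, 1],
])

```text
time: 3.48
tool_pos: [0.46, 0.2969, 0.2306]
tool_rot: [0.001, 1.0, -0.0, -0.001]
contact_force: [0.2, -0.5, -0.0]
gripper_width: 1.002
grasp_force: 0.0
```

Run:
```python
from h import *
import pickle
w=manip.grab_frame("wrist");cv2.imwrite("pics/w3.png",w["img"]);pickle.dump(w,open("w3.pkl","wb"))
```

```text
(no output)
```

View pics/w3.png

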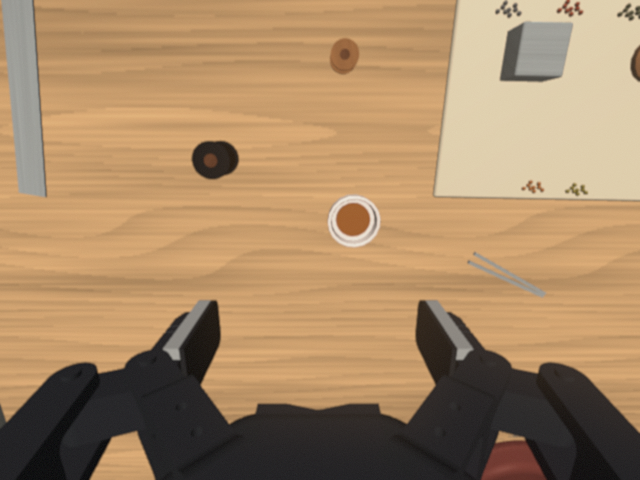

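w2 shows the whole mat with corners (197,17), (434,23), (418,193), (209,189), the block top (257,64), the cone (370,70) and the vial at right. w3 shows the dish at (354,221), spool top (212,159), bobbin (345,50) and mat corner (434,196). Now the measurements.

```bash
cat >> h.py <<'E'
def sub(f,pts,k=5):
    g=cv2.cvtColor(f["img"],cv2.COLOR_BGR2GRAY)
    return cv2.cornerSubPix(g,np.float32(pts).reshape(-1,1,2),(k,k),(-1,-1),(3,50,.01))[:,0]
def rect(c):  # corners in order -> centre, direction of first side (deg)
    c=np.asarray(c)[:,:2]; e=(c[1]-c[0])+(c[2]-c[3]); return c.mean(0),np.degrees(np.arctan2(e[1],e[0]))
E
python3 - <<'E'
from h import *
import pickle
w1,w2,w3=[pickle.load(open(f"w{i}.pkl","rb")) for i in(1,2,3)]
s=manip.grab_frame("scene");d=manip.grab_frame("side")
# corners order: front-right(-x,-y), back-right, back-left, front-left
m2=sub(w2,[(418,193),(434,23),(197,17),(209,189)])
ms=sub(s,[(305,201),(233,250),(337,328),(407,268)]);md=sub(d,[(362,230),(291,207),(245,293),(324,312)])
print("mat tri w2-scene\n",tri(w2,m2,s,ms).round(4),"\nside-scene\n",tri(d,md,s,ms).round(4))
c=onz(w2,m2,.008);print("w2 onz\n",c.round(4),rect(c))
c=onz(s,ms,.008);print("scene",rect(c));c=onz(d,md,.008);print("side",rect(c))
print("w1 FR",onz(w1,sub(w1,[(120,185)]),.008),"w3 FL",onz(w3,sub(w3,[(434,196)]),.008))
print("tri w1w2 FR",tri(w1,sub(w1,[(120,185)]),w2,m2[:1]),"w2w3 FL",tri(w2,m2[3:],w3,sub(w3,[(434,196)])))
t1=sub(w1,[(335,131),(387,160),(417,105),(365,76)]);c=onz(w1,t1,.024);print("tin",t1,c.round(4),rect(c))
g=cv2.hconcat([cv2.resize(s["img"][115:215,170:300],None,fx=3,fy=3,interpolation=3),cv2.resize(d["img"][120:220,320:450],None,fx=3,fy=3,interpolation=3)])
g2=cv2.hconcat([cv2.resize(s["img"][255:375,430:550],None,fx=3,fy=2.5,interpolation=3)[:,:390],cv2.resize(d["img"][330:430,235:365],None,fx=3,fy=3,interpolation=3)])
cv2.imwrite("pics/crop1.png",cv2.vconcat([g,g2]));print(g.shape)
E
```

```text
mat tri w2-scene
 [[ 0.4671 -0.1112  0.0089]
 [ 0.665  -0.1182  0.0059]
 [ 0.6663  0.1575  0.0169]
 [ 0.4733  0.1636  0.0079]] 
side-scene
 [[ 0.4688 -0.109   0.0103]
 [ 0.6585 -0.1287 -0.0088]
 [ 0.6662  0.1602  0.0146]
 [ 0.4718  0.1627  0.0053]]
w2 onz
 [[ 0.4669 -0.1114  0.008 ]
 [ 0.6638 -0.116   0.008 ]
 [ 0.6694  0.1597  0.008 ]
 [ 0.4727  0.1641  0.008 ]] (array([0.56821099, 0.0241036 ]), np.float64(-1.3014568061433052))
scene (array([0.56700773, 0.02196436]), np.float64(-2.249502666804373))
side (array([0.5651851 , 0.02633148]), np.float64(-0.8245125416382731))
w1 FR [[ 0.46687521 -0.11569576  0.008     ]] w3 FL [[0.47256159 0.16519945 0.008     ]]
tri w1w2 FR [[ 0.46620915 -0.11282473  0.00309914]] w2w3 FL [[0.47236211 0.16462484 0.00634068]]
tin [[334.34772  131.38728 ]
 [385.8176   160.78452 ]
 [416.01724  107.593735]
 [365.02637   74.584785]] [[ 0.5225 -0.3463  0.024 ]
 [ 0.4943 -0.3991  0.024 ]
 [ 0.5448 -0.4253  0.024 ]
 [ 0.5737 -0.3744  0.024 ]] (array([ 0.53381646, -0.38626725]), np.float64(-118.86537966958556))Traceback (most recent call last):
  File "<stdin>", line 16, in <module>
cv2.error: OpenCV(4.12.0) /io/opencv/modules/core/src/matrix_operations.cpp:109: error: (-215:Assertion failed) src[i].dims <= 2 && src[i].cols == src[0].cols && src[i].type() == src[0].type() in function 'vconcat'
```

Emit:
move_arm([
  [0.4, 3.8, 0, 0, 0, 0, 1],
  [0.4, 3.8, 0, 0, 0, 0, 1],
  [0.4, 3.8, 0, 0, 0, 0, 1],
  [0.4, 3.8, 0, 0, 0, 0, 1],
  [0.4, 3.8, 0, 0, 0, 0, 1],
  [0.4, 3.8, 0, 0, 0, 0, 1],
  [0.4, 3.8, 0, 0, 0, 0, 1],
  [0.4, 3.8, 0, 0, 0, 0, 1],
  [0.4, 3.8, 0, 0, 0, 0, 1],
  [0.4, 3.8, 0, 0, 0, 0, 1],
  [0.4, 3.8, 0, 0, 0, 0, 1],
  [0.4, 3.8, 0, 0, 0, 0, 1],
  [0.4, 3.8, 0, 0, 0, 0, 1],
  [0.4, 3.8, 0, 0, 0, 0, 1],
  [0.4, 3.8, 0, 0, 0, 0, 1],
  [0.4, 3.8, 0, 0, 0, 0, 1],
  [0.4, 3.8, 0, 0, 0, 0, 1],
  [0.4, 3.7, 0, 0, 0, 0, 1],
])

```text
time: 5.13
tool_pos: [0.5302, -0.3889, 0.2332]
tool_rot: [0.001, 1.0, -0.002, 0.0]
contact_force: [0.5, 1.3, 0.7]
gripper_width: 0.997
grasp_force: 0.0
```

Emit:
move_arm([
  [0, 0, 2, 0, 0, 5.78, 1],
  [0, 0, 2, 0, 0, 5.78, 1],
  [0, 0, 2, 0, 0, 5.78, 1],
  [0, 0, 2, 0, 0, 5.78, 1],
  [0, 0, 2, 0, 0, 5.78, 1],
  [0, 0, 0, 0, 0, 0, 1],
  [0, 0, 0, 0, 0, 0, 1],
])

```text
time: 5.72
tool_pos: [0.5302, -0.3857, 0.1316]
tool_rot: [-0.0, 0.968, -0.249, -0.001]
contact_force: [0.2, 0.2, -0.0]
gripper_width: 1.0
grasp_force: 0.0
```

Run:
```python
from h import *
import pickle
w=manip.grab_frame("wrist");pickle.dump(w,open("w4.pkl","wb"));cv2.imwrite("pics/w4.png",w["img"])
print(manip.state()["tool_pos"],yaw().round(3)); w1=pickle.load(open("w1.pkl","rb"))
c=onz(w1,[(335,131),(387,160),(417,105),(365,76)],.024);print(proj(w,c), proj(w,manip.state()["tool_pos"]))
```

```text
[ 0.53128158 -0.38621656  0.13344104] [[ 0.876 -0.482  0.001]
 [-0.482 -0.876 -0.001]
 [ 0.001  0.    -1.   ]]
[[282.62519892 261.9343936 ]
 [354.01971241 260.39488427]
 [353.12074383 191.49697049]
 [280.56788401 194.85842955]] [[319.03429031 289.79521893]]
```

View pics/w4.png

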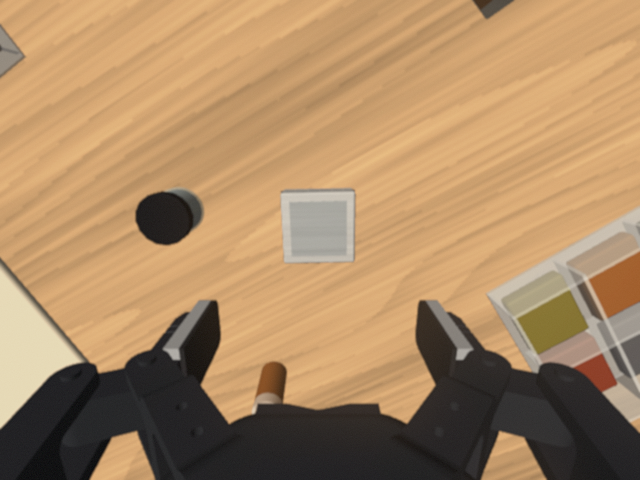

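The tin's lid sits squarely at (319,226) with corners (282,190), (354,189), (355,262), (284,263). The jar is clear at left.

Run:
```python
from h import *
import pickle
w,w1,w2,w3=[pickle.load(open(f"w{i}.pkl","rb")) for i in(4,1,2,3)]
p=sub(w,[(282,190),(354,189),(355,262),(284,263)]);c=onz(w,p,.024);m,a=rect(c);print(p,c.round(4),m,a)
print("tri h",tri(w1,sub(w1,[(365,76),(417,105),(387,160),(335,131)])[[0,1,2,3]],w,p).round(4))
T=manip.state()["tool_pos"];print(T,"tool dxy cm",(yaw().T@np.r_[m-T[:2],.022-T[2]])*100)
def ell(w,z,pred,name):  # centroid of blob
    pass
print("dish",onz(w3,[(354,221)],.02),"spool",onz(w3,[(210.5,159.5)],.042))
```

```text
[[279.98203 192.46762]
 [354.42905 190.86366]
 [353.21283 260.689  ]
 [283.9248  262.08887]] [[ 0.5743 -0.375   0.024 ]
 [ 0.5471 -0.4271  0.024 ]
 [ 0.4952 -0.3995  0.024 ]
 [ 0.5222 -0.3478  0.024 ]] [ 0.53469758 -0.38737568] -117.61764263608447
tri h [[ 0.5741 -0.3747  0.0218]
 [ 0.5455 -0.4274  0.0159]
 [ 0.4943 -0.3994  0.0218]
 [ 0.5221 -0.3468  0.0219]]
[ 0.53128158 -0.38621656  0.13344104] tool dxy cm [ 0.34584663 -0.06713102 11.14437332]
dish [[0.445511   0.25634487 0.02      ]] spool [[0.51433803 0.4046868  0.042     ]]
```

Emit:
move_arm([
  [0.35, -0.1, 1.5, 0, 0, 0, 1],
  [0, 0, 2.4, 0, 0, 0, 1],
  [0, 0, 2.4, 0, 0, 0, 1],
  [0, 0, 2.4, 0, 0, 0, 1],
  [0, 0, 1.5, 0, 0, 0, 1],
  [0, 0, 0.8, 0, 0, 0, 1],
  [0, 0, 0, 0, 0, 0, 1],
  [0, 0, 0, 0, 0, 0, -1],
  [0, 0, 0, 0, 0, 0, -1],
  [0, 0, 0, 0, 0, 0, -1],
  [0, 0, 0, 0, 0, 0, -1],
  [0, 0, 0, 0, 0, 0, -1],
  [0, 0, 0, 0, 0, 0, -1],
  [0, 0, 0, 0, 0, 0, -1],
  [0, 0, 0, 0, 0, 0, -1],
])

```text
time: 7.02
tool_pos: [0.5356, -0.3858, 0.0225]
tool_rot: [0.0, 0.968, -0.249, 0.0]
contact_force: [-0.0, 0.3, -0.0]
gripper_width: 0.002
grasp_force: 0.0
```

Run:
```python
from h import *
w=manip.grab_frame("wrist");cv2.imwrite("pics/w5.png",w["img"]);s=manip.grab_frame("side");cv2.imwrite("pics/s5.png",cv2.resize(s["img"][90:220,290:450],None,fx=4,fy=4,interpolation=3))
print(manip.state())
```

```text
{'time': 7.1167, 'joint_pos': array([-7.36973155e-01,  3.14711916e-01,  1.65803796e+00, -4.09788536e-05,
        1.16890052e+00,  1.33790335e+00]), 'joint_vel': array([-1.26962947e-03,  1.48223941e-03, -1.35520941e-03, -1.59854409e-03,
       -9.18508031e-04, -4.15528412e-05]), 'joint_efforts': array([ 2.07671583e-03, -4.61309731e+01, -3.24831927e+01,  1.30731141e-04,
       -1.22403058e-04, -7.84208487e-05]), 'tool_pos': array([ 0.53549923, -0.38580793,  0.02238184]), 'tool_rot': array([ 3.22387606e-06,  9.68407678e-01, -2.49372349e-01, -3.43332970e-05]), 'contact_force': array([-0.06469294,  0.74500989,  0.3321405 ]), 'ft_torque': array([ 0.00095594, -0.03983573, -0.03839727]), 'grasp_force': 0.0, 'gripper_width': -0.005409236791651425}
```

View pics/w5.png

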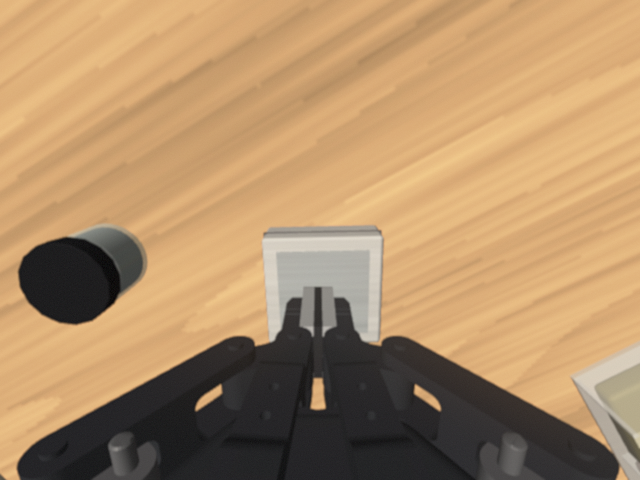

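View pics/s5.png

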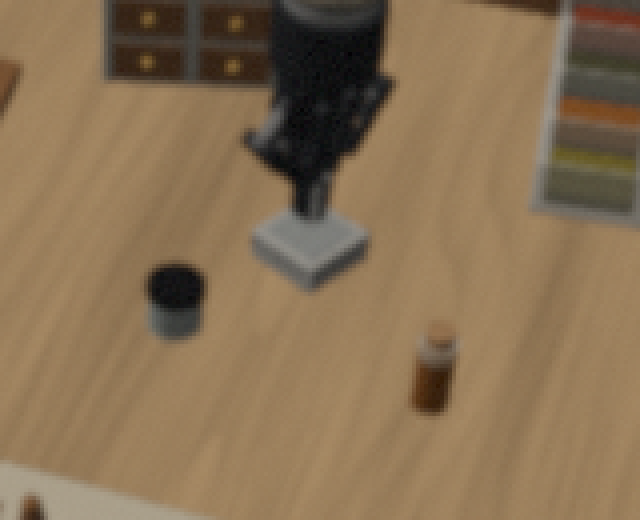

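The side crop shows the shut fingertips at about side pixel (368,144), above the tin lid. I check how high they really stand.

Run:
```python
from h import *
s=manip.grab_frame("side");c=manip.grab_frame("scene");T=manip.state()["tool_pos"]
for z in(.003,.024,.03,.04,.05,.06):print(z,proj(s,[*T[:2],z]).round(1),proj(c,[*T[:2],z]).round(1))
w=manip.grab_frame("wrist")
for z in(.003,.024,.04,.06):print(z,proj(w,[*T[:2],z]).round(1))
a=cv2.resize(c["img"][90:210,130:280],None,fx=5,fy=5,interpolation=3);cv2.imwrite("pics/c5.png",a)
```

```text
0.003 [[365.9 153.1]] [[197.8 161.4]]
0.024 [[366.5 147.3]] [[196.3 154.2]]
0.03 [[366.7 145.6]] [[195.8 152.1]]
0.04 [[367.  142.8]] [[195.  148.5]]
0.05 [[367.3 139.9]] [[194.3 144.9]]
0.06 [[367.6 137. ]] [[193.5 141.3]]
0.003 [[319.1 275.7]]
0.024 [[319.2 291.9]]
0.04 [[319.4 307. ]]
0.06 [[319.6 330.6]]
```

View pics/c5.png

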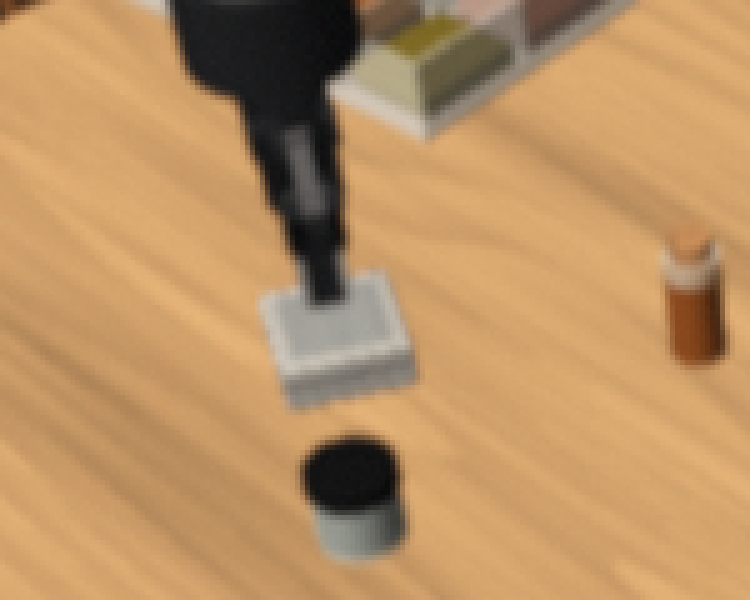

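The tips stand at about z = 0.032 with the reported TCP at 0.022, so they lie farther back than tip_reach says. The tin is untouched. I open and lower gently, watching the force, to find the true finger depth by contact.

Emit:
move_arm([
  [0, 0, -1, 0, 0, 0, 1],
  [0, 0, 0, 0, 0, 0, 1],
  [0, 0, 0, 0, 0, 0, 1],
  [0, 0, 0, 0, 0, 0, 1],
  [0, 0, 0, 0, 0, 0, 1],
  [0, 0, 0, 0, 0, 0, 1],
  [0, 0, 0, 0, 0, 0, 1],
  [0, 0, 1, 0, 0, 0, 1],
  [0, 0, 1, 0, 0, 0, 1],
  [0, 0, 0.5, 0, 0, 0, 1],
  [0, 0, 0.5, 0, 0, 0, 1],
  [0, 0, 0, 0, 0, 0, 1],
])

```text
time: 8.27
tool_pos: [0.5344, -0.3848, 0.0]
tool_rot: [-0.001, 0.968, -0.249, -0.002]
contact_force: [-0.1, 0.4, 0.2]
gripper_width: 1.003
grasp_force: 0.0
```

Run:
```python
from h import *
print(manip.state()["tool_pos"],manip.state()["contact_force"],manip.state()["gripper_width"])
s=manip.grab_frame("side");c=manip.grab_frame("scene");w=manip.grab_frame("wrist")
a=cv2.resize(c["img"][110:180,150:250],None,fx=4,fy=4,interpolation=3);b=cv2.resize(s["img"][105:175,320:420],None,fx=4,fy=4,interpolation=3)
cv2.imwrite("pics/o6.png",cv2.vconcat([cv2.hconcat([a,b]),cv2.resize(w["img"][220:400,120:520],(800,320))]))
```

```text
[ 5.34370947e-01 -3.84787966e-01  2.13834772e-05] [-0.09003767  0.36508547  0.17613437] 1.0025072190127065
```

View pics/o6.png

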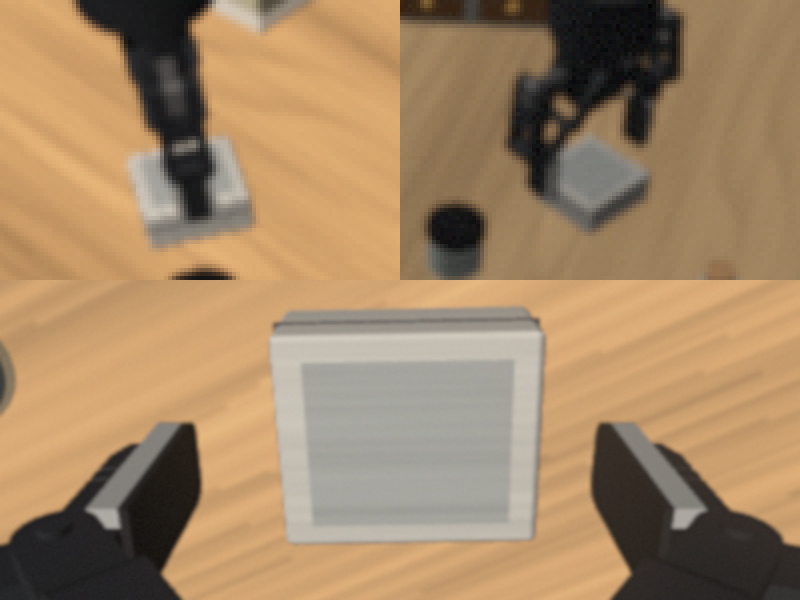

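Both fingers straddle the tin. The left fingertip is at about side (356,152) and scene (199,164).

Run:
```python
from h import *
s=manip.grab_frame("side");c=manip.grab_frame("scene");T=manip.state()["tool_pos"];R=yaw()
for z in(0,.01,.02,.03):
    for o in(-.043,-.057): X=T-R[:,1]*0+R[:,1]*o; X[2]=z; print(z,o,proj(s,X).round(1),proj(c,X).round(1))
print(tri(s,[(356,152.5)],c,[(198.8,164.5)]))
```

```text
0 -0.043 [[355.  160.3]] [[201. 174.]]
0 -0.057 [[351.4 162.5]] [[202.1 177.8]]
0.01 -0.043 [[355.2 157.6]] [[200.3 170.5]]
0.01 -0.057 [[351.6 159.7]] [[201.4 174.4]]
0.02 -0.043 [[355.4 154.8]] [[199.5 167.1]]
0.02 -0.057 [[351.8 157. ]] [[200.6 170.9]]
0.03 -0.043 [[355.7 152. ]] [[198.8 163.6]]
0.03 -0.057 [[352.  154.1]] [[199.9 167.4]]
[[ 0.55611628 -0.3503373   0.02638932]]
```

Emit:
move_arm([
  [0, 0, 0.5, 0, 0, 0, 1],
  [0, 0, 0.3, 0, 0, 0, 1],
  [0, 0, 0, 0, 0, 0, 1],
])

```text
time: 8.77
tool_pos: [0.535, -0.3853, -0.0066]
tool_rot: [-0.0, 0.968, -0.249, -0.001]
contact_force: [0.3, 0.5, -0.1]
gripper_width: 1.002
grasp_force: 0.0
```

The open tips lie about 26 mm behind the reported TCP z. I lower to a reported z of -0.014 and grip.

Emit:
move_arm([
  [0, 0, 0.4, 0, 0, 0, 1],
  [0, 0, 0.3, 0, 0, 0, 1],
  [0, 0, 0, 0, 0, 0, 1],
  [0, 0, 0, 0, 0, 0, -1],
  [0, 0, 0, 0, 0, 0, -1],
  [0, 0, 0, 0, 0, 0, -1],
  [0, 0, 0, 0, 0, 0, -1],
  [0, 0, 0, 0, 0, 0, -1],
  [0, 0, 0, 0, 0, 0, -1],
])

```text
time: 9.52
tool_pos: [0.5359, -0.3862, -0.012]
tool_rot: [0.0, 0.968, -0.249, 0.001]
contact_force: [0.2, -0.0, 2.3]
gripper_width: 0.682
grasp_force: 67.7
```

Emit:
move_arm([
  [0, 0, -1, 0, 0, 0, -1],
  [0, 0, -3, 0, 0, 0, -1],
  [0, 0, -3, 0, 0, 0, -1],
  [0, 0, -3, 0, 0, -5.53, -1],
  [0, 0, 0, 0, 0, -5.53, -1],
  [0, 0, 0, 0, 0, -5.53, -1],
  [0, 0, 0, 0, 0, -5.53, -1],
  [0, 0, 0, 0, 0, -5.53, -1],
  [0, -3.4, 0, 0, 0, 0, -1],
  [0, -3.5, 0, 0, 0, 0, -1],
  [0, -3.5, 0, 0, 0, 0, -1],
  [0, -3.5, 0, 0, 0, 0, -1],
  [0, -3.5, 0, 0, 0, 0, -1],
  [0, -3.5, 0, 0, 0, 0, -1],
  [-0.35, -3.5, 0, 0, 0, 0, -1],
  [0, -3.4, 0, 0, 0, 0, -1],
  [0, -3.4, 0, 0, 0, 0, -1],
  [0, -3.4, 0, 0, 0, 0, -1],
  [0, 0, 0, 0, 0, 0, -1],
  [0, 0, 0, 0, 0, 0, -1],
])

```text
time: 11.18
tool_pos: [0.5389, -0.0383, 0.0874]
tool_rot: [0.0, 1.0, -0.009, -0.0]
contact_force: [0.1, -1.0, -0.4]
gripper_width: 0.687
grasp_force: 67.3
```

```bash
cat >> h.py <<'E'
def go(x,y,z): # tool-frame cm to a world target
    T=manip.state()["tool_pos"];R=yaw();print(T.round(4),"yaw",np.degrees(np.arctan2(R[1,0],R[0,0])).round(2),"cm",(R.T@(np.r_[x,y,z]-T)*100).round(2))
E
python3 -c "
from h import *
go(.5396,-.0401,-.004);print(manip.state()['gripper_width'],manip.state()['contact_force'])
w=manip.grab_frame('wrist');cv2.imwrite('pics/w7.png',w['img'])
import pickle;pickle.dump(w,open('w7.pkl','wb'))"
```

```text
[ 0.5389 -0.0383  0.0874] yaw -1.04 cm [0.07 0.17 9.14]
0.6866695779252134 [ 0.13708887 -1.00664989 -0.40178386]
```

Emit:
move_arm([
  [0.1, 0.2, 2.5, 0, 0, 0.2, -1],
  [0, 0, 2.5, 0, 0, 0, -1],
  [0, 0, 2.0, 0, 0, 0, -1],
  [0, 0, 1.2, 0, 0, 0, -1],
  [0, 0, 0.6, 0, 0, 0, -1],
  [0, 0, 0.2, 0, 0, 0, -1],
  [0, 0, 0, 0, 0, 0, -1],
  [0, 0, 0, 0, 0, 0, -1],
])

```text
time: 11.9
tool_pos: [0.5416, -0.0424, -0.0013]
tool_rot: [0.0, 1.0, -0.013, 0.001]
contact_force: [0.6, 0.1, -2.1]
gripper_width: 0.688
grasp_force: 67.3
```

Emit:
move_arm([
  [-0.15, -0.2, 0.15, 0, 0, 0, -1],
  [0, 0, 0.1, 0, 0, 0, -1],
  [0, 0, 0, 0, 0, 0, -1],
  [0, 0, 0, 0, 0, 0, -1],
])

```text
time: 12.23
tool_pos: [0.5398, -0.0398, -0.004]
tool_rot: [0.0, 1.0, -0.012, 0.001]
contact_force: [0.2, 1.7, 3.0]
gripper_width: 0.691
grasp_force: 67.8
```

Emit:
move_arm([
  [0, 0, 0, 0, 0, 0, 1],
  [0, 0, 0, 0, 0, 0, 1],
  [0, 0, 0, 0, 0, 0, 1],
  [0, 0, 0, 0, 0, 0, 1],
  [0, 0, 0, 0, 0, 0, 1],
  [0, 0, -2, 0, 0, 0, 1],
  [0, 0, -4, 0, 0, 0, 1],
  [0, 0, -4, 0, 0, 0, 1],
  [-1.3, -2, -3.4, 0, 0, 0, 1],
  [-1.3, -2, -3.4, 0, 0, 0, 1],
  [-1.3, -2, -3.4, 0, 0, 0, 1],
  [-1.3, -2, -3.4, 0, 0, 0, 1],
  [0, 0, 0, 0, 0, 0, 1],
  [0, 0, 0, 0, 0, 0, 1],
])

```text
time: 13.4
tool_pos: [0.4901, 0.0422, 0.2343]
tool_rot: [0.0, 1.0, -0.012, 0.003]
contact_force: [0.7, -0.4, -0.5]
gripper_width: 0.998
grasp_force: 0.0
```

Run:
```python
from h import *
import pickle
w=manip.grab_frame('wrist');cv2.imwrite('pics/w8.png',w['img']);pickle.dump(w,open('w8.pkl','wb'))
go(.4455,.2563,.1)
```

```text
[0.4892 0.0418 0.2317] yaw -1.38 cm [ -4.91 -21.35  13.16]
```

View pics/w8.png

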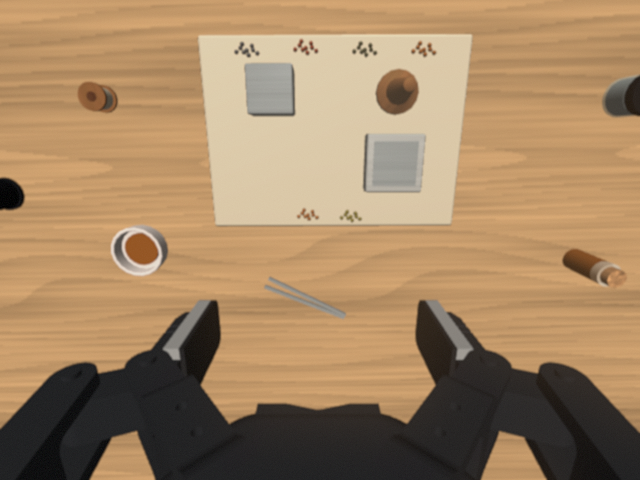

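w8 shows the tin at (394,163) on the mat in front of the cone (397,90). The block top is at (270,89), the dish at (139,250) and the mat corners are (199,36), (471,35), (452,224), (217,225).

Run:
```python
from h import *
import pickle
w=pickle.load(open('w8.pkl','rb'));w2=pickle.load(open('w2.pkl','rb'))
m=onz(w,sub(w,[(452,224),(471,35),(199,36),(217,225)]),.008);print("mat",m.round(4).tolist(),rect(m))
t=onz(w,sub(w,[(422,192),(424,134),(367,134),(364,191)],4),.032);print("tin",t.round(4).tolist(),rect(t))
b=onz(w,sub(w,[(294,113),(293,63),(245,64),(248,115)],3),.038);print("block",b.round(4).tolist(),rect(b))
b=onz(w2,sub(w2,[(278,88),(276,43),(236,43),(238,89)],3),.038);print("block w2",b.round(4).tolist(),rect(b))
# cone foot by colour
h=cv2.cvtColor(w["img"],cv2.COLOR_BGR2HSV)
k=((h[...,1]>110)&(h[...,2]<190)).astype(np.uint8)[60:120,370:425];ys,xs=np.nonzero(k);print(xs.min()+370,xs.max()+370,ys.min()+60,ys.max()+60)
print("foot ext",onz(w,[(xs.min()+370,92),(xs.max()+371,92),(397,ys.min()+60),(397,ys.max()+61)],.012).round(4))
# dish blob: rim
for n,f,c,z in(("w8",w,(139,250),.02),("w3",pickle.load(open('w3.pkl','rb')),(354,221),.02)):
    H=cv2.cvtColor(f["img"],cv2.COLOR_BGR2HSV);x0,y0=c[0]-45,c[1]-45
    k=((H[...,1]<45)&(H[...,2]>120)).astype(np.uint8)[y0:y0+90,x0:x0+90]
    cs=max(cv2.findContours(k,0,1)[0],key=cv2.contourArea);e=cv2.fitEllipse(cs);print(n,e,onz(f,[(e[0][0]+x0,e[0][1]+y0)],z))
```

```text
mat [[0.4673, -0.1113, 0.008], [0.6637, -0.1161, 0.008], [0.6693, 0.1596, 0.008], [0.4729, 0.1643, 0.008]] (array([0.56827264, 0.02413847]), np.float64(-1.385234190623656))
tin [[0.5091, -0.0674, 0.032], [0.5676, -0.0693, 0.032], [0.5707, -0.0087, 0.032], [0.5109, -0.0076, 0.032]] (array([ 0.53957216, -0.03825177]), np.float64(-1.4584655558654533))
block [[0.5893, 0.0638, 0.038], [0.6347, 0.0643, 0.038], [0.636, 0.1093, 0.038], [0.5918, 0.1104, 0.038]] (array([0.61295621, 0.08695244]), np.float64(-0.3642619620865393))
block w2 [[0.5877, 0.0628, 0.038], [0.6349, 0.0644, 0.038], [0.636, 0.1092, 0.038], [0.5919, 0.11, 0.038]] (array([0.6126166 , 0.08661286]), np.float64(0.5197460647005538))
377 417 70 112
foot ext [[ 0.6114 -0.0218  0.012 ]
 [ 0.6104 -0.0645  0.012 ]
 [ 0.6317 -0.0417  0.012 ]
 [ 0.5904 -0.0435  0.012 ]]
w8 ((43.352073669433594, 44.84941482543945), (48.60480499267578, 51.146759033203125), 108.06582641601562) [[0.44708255 0.25437195 0.02      ]]
w3 ((44.41452407836914, 44.55569839477539), (50.16692352294922, 50.63655090332031), 63.10411071777344) [[0.44602538 0.25702028 0.02      ]]
```

Emit:
move_arm([
  [-0.8, -3.55, 0, 0, 0, 0, 1],
  [-0.8, -3.55, 0, 0, 0, 0, 1],
  [-0.8, -3.55, 0, 0, 0, 0, 1],
  [-0.8, -3.55, 0, 0, 0, 0, 1],
  [-0.8, -3.55, 0, 0, 0, 0, 1],
  [-0.8, -3.55, 0, 0, 0, 0, 1],
  [0, 0, 3, 0, 0, 0, 1],
  [0, 0, 4, 0, 0, 0, 1],
  [0, 0, 3, 0, 0, 0, 1],
  [0, 0, 0, 0, 0, 0, 1],
  [0, 0, 0, 0, 0, 0, 1],
])

```text
time: 14.37
tool_pos: [0.4442, 0.2542, 0.1273]
tool_rot: [0.002, 1.0, -0.013, -0.004]
contact_force: [-0.7, -0.4, 0.9]
gripper_width: 0.997
grasp_force: 0.0
```

Run:
```python
from h import *
w=manip.grab_frame('wrist');cv2.imwrite('pics/w9.png',w['img'])
p=proj(w,[.4465,.2555,.02])[0].astype(int);print(p)
H=cv2.cvtColor(w["img"],cv2.COLOR_BGR2HSV);x0,y0=p-60
k=((H[...,1]<45)&(H[...,2]>120)).astype(np.uint8)[y0:y0+120,x0:x0+120]
cs=max(cv2.findContours(k,0,1)[0],key=cv2.contourArea);e=cv2.fitEllipse(cs);c=onz(w,[(e[0][0]+x0,e[0][1]+y0)],.02)[0];print(e,c)
go(c[0],c[1],-.013)
```

```text
[316 230]
((59.265464782714844, 60.91411209106445), (69.16333770751953, 69.85832214355469), 91.6869888305664) [0.44625866 0.2565736  0.02      ]
[0.4462 0.255  0.1302] yaw -1.48 cm [ 0.03 -0.17 14.32]
```

Emit:
move_arm([
  [0, -0.15, 2.5, 0, 0, 0, 1],
  [0, 0, 3.5, 0, 0, 0, 1],
  [0, 0, 3.5, 0, 0, 0, 1],
  [0, 0, 2.5, 0, 0, 0, 1],
  [0, 0, 1.3, 0, 0, 0, 1],
  [0, 0, 0.8, 0, 0, 0, 1],
  [0, 0, 0, 0, 0, 0, 1],
  [0, 0, 0, 0, 0, 0, -1],
  [0, 0, 0, 0, 0, 0, -1],
  [0, 0, 0, 0, 0, 0, -1],
  [0, 0, 0, 0, 0, 0, -1],
  [0, 0, 0, 0, 0, 0, -1],
  [0, 0, 0, 0, 0, 0, -1],
])

```text
time: 15.5
tool_pos: [0.4489, 0.2579, -0.0069]
tool_rot: [-0.001, 1.0, -0.012, 0.002]
contact_force: [-0.7, -2.2, 6.4]
gripper_width: 0.657
grasp_force: 62.9
```

Emit:
move_arm([
  [0, 0, -0.5, 0, 0, 0, -1],
  [0, 0, -0.5, 0, 0, 0, -1],
  [0, 0, 0, 0, 0, 0, -1],
  [0, 0, 0, 0, 0, 0, -1],
])

```text
time: 15.83
tool_pos: [0.4468, 0.2573, 0.0007]
tool_rot: [-0.0, 1.0, -0.012, 0.001]
contact_force: [-0.3, 0.5, -0.6]
gripper_width: 0.656
grasp_force: 63.7
```

Run:
```python
from h import *
s=manip.state();print({k:s[k].round(4) if hasattr(s[k],'round') else s[k] for k in s}); go(.5405,.089,.1)
w=manip.grab_frame('wrist');a=cv2.resize(w["img"][180:400,160:480],(560,385));
f=manip.grab_frame('side');b=cv2.resize(f["img"][290:390,270:370],(385,385),interpolation=3)
cv2.imwrite('pics/w10.png',np.hstack([a[:,80:480],b]))
```

```text
{'time': 15.8333, 'joint_pos': array([0.3781, 0.035 , 2.0209, 0.    , 1.0843, 1.9738]), 'joint_vel': array([-0.0008,  0.012 ,  0.0117,  0.0001, -0.0002, -0.0004]), 'joint_efforts': array([-1.90000e-03, -3.31597e+01, -3.15461e+01,  3.20000e-03,
       -2.00000e-03, -1.00000e-04]), 'tool_pos': array([0.4468, 0.2573, 0.0007]), 'tool_rot': array([-3.000e-04,  9.999e-01, -1.250e-02,  7.000e-04]), 'contact_force': array([-0.3124,  0.5367, -0.6423]), 'ft_torque': array([-0.0019, -0.0314,  0.0489]), 'grasp_force': 63.692140923812985, 'gripper_width': 0.6562206855809593}
[0.4468 0.2573 0.0007] yaw -1.43 cm [ 9.8  16.59 -9.93]
```

View pics/w10.png

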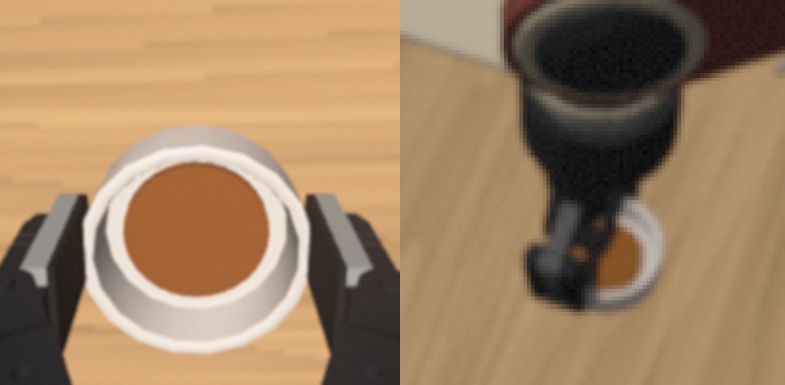

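The dish is held level between the pads with its beads facing up.

Emit:
move_arm([
  [0, 0, -2, 0, 0, 0, -1],
  [0, 0, -3, 0, 0, 0, -1],
  [0, 0, -2, 0, 0, 0, -1],
  [1.63, 2.76, 0, 0, 0, 0, -1],
  [1.63, 2.76, 0, 0, 0, 0, -1],
  [1.63, 2.76, 0, 0, 0, 0, -1],
  [1.63, 2.76, 0, 0, 0, 0, -1],
  [1.63, 2.76, 0, 0, 0, 0, -1],
  [1.63, 2.76, 0, 0, 0, 0, -1],
  [0, 0, 0, 0, 0, 0, -1],
  [0, 0, 0, 0, 0, 0, -1],
  [0, 0, 0, 0, 0, 0, -1],
])

```text
time: 16.93
tool_pos: [0.5393, 0.0894, 0.0693]
tool_rot: [-0.0, 1.0, -0.013, -0.001]
contact_force: [-0.3, 0.2, -1.1]
gripper_width: 0.657
grasp_force: 64.0
```

```bash
python3 -c "
from h import *
go(.5405,.089,-.001)"
```

```text
[0.5393 0.0894 0.0693] yaw -1.45 cm [0.13 0.04 7.03]
```

Emit:
move_arm([
  [0.1, 0, 2, 0, 0, 0, -1],
  [0, 0, 2.2, 0, 0, 0, -1],
  [0, 0, 1.5, 0, 0, 0, -1],
  [0, 0, 0.7, 0, 0, 0, -1],
  [0, 0, 0.3, 0, 0, 0, -1],
  [0, 0, 0, 0, 0, 0, -1],
  [0, 0, 0, 0, 0, 0, -1],
])

```text
time: 17.52
tool_pos: [0.5416, 0.0896, 0.0038]
tool_rot: [-0.0, 1.0, -0.012, 0.001]
contact_force: [0.4, 0.3, -0.8]
gripper_width: 0.651
grasp_force: 64.0
```

Emit:
move_arm([
  [-0.05, 0, 0.2, 0, 0, 0, -1],
  [0, 0, 0.1, 0, 0, 0, -1],
  [0, 0, 0.1, 0, 0, 0, -1],
  [0, 0, 0, 0, 0, 0, -1],
])

```text
time: 17.85
tool_pos: [0.5414, 0.0893, 0.0011]
tool_rot: [-0.0, 1.0, -0.012, 0.001]
contact_force: [-4.5, 0.5, 8.8]
gripper_width: 0.655
grasp_force: 64.8
```

Emit:
move_arm([
  [0, 0, 0, 0, 0, 0, 1],
  [0, 0, 0, 0, 0, 0, 1],
  [0, 0, 0, 0, 0, 0, 1],
  [0, 0, 0, 0, 0, 0, 1],
  [0, 0, 0, 0, 0, 0, 1],
  [0, 0, -2, 0, 0, 0, 1],
  [0, 0, -4, 0, 0, 0, 1],
  [0, 0, -4, 0, 0, 0, 1],
  [-0.4, -3.1, -0.5, 0, 0, 0, 1],
  [-0.4, -3.1, -0.5, 0, 0, 0, 1],
  [-0.4, -3.1, -0.5, 0, 0, 0, 1],
  [-0.4, -3.1, -0.5, 0, 0, 0, 1],
  [-0.4, -3.1, -0.5, 0, 0, 0, 1],
  [-0.4, -3.1, -0.5, 0, 0, 0, 1],
  [-0.4, -3.1, -0.5, 0, 0, 0, 1],
  [-0.4, -3.1, -0.5, 0, 0, 0, 1],
  [-0.4, -3.1, -0.5, 0, 0, 0, 1],
  [-0.4, -3.1, -0.5, 0, 0, 0, 1],
  [0, 0, 0, 0, 0, 0, 1],
  [0, 0, 0, 0, 0, 0, 1],
])

```text
time: 19.52
tool_pos: [0.5079, 0.4013, 0.1489]
tool_rot: [0.0, 1.0, -0.011, 0.0]
contact_force: [0.3, 0.1, -1.0]
gripper_width: 0.995
grasp_force: 0.0
```

Run:
```python
from h import *
w=manip.grab_frame('wrist');cv2.imwrite('pics/w11.png',w['img'])
p=proj(w,[.514,.4045,.042])[0].astype(int);print(p)
g=cv2.cvtColor(w["img"],cv2.COLOR_BGR2GRAY);x0,y0=p-70
k=(g<75).astype(np.uint8)[y0:y0+140,x0:x0+140]; k[p[1]-y0+60:]=0
cs=max(cv2.findContours(k,0,1)[0],key=cv2.contourArea);x,y,a,b=cv2.boundingRect(cs);(c,r)=cv2.minEnclosingCircle(cs);print(x+x0,y+y0,a,b,c,r,cv2.contourArea(cs))
# visible hull = top circle + bottom circle: fit by IoU on the projected spool silhouette
from scipy.optimize import minimize
t=np.linspace(0,2*np.pi,60);m=np.zeros((480,640),np.uint8);cv2.drawContours(m,[cs+np.array([x0,y0])],-1,1,-1)
def sil(q):
    o=np.zeros((480,640),np.uint8)
    for za,zb,R in((0,.004,.019),(.004,.038,.0165),(.038,.042,.019)):
        X=np.r_[[[q[0]+R*np.cos(u),q[1]+R*np.sin(u),z] for z in(za,zb) for u in t]]
        cv2.fillConvexPoly(o,cv2.convexHull(proj(w,X).astype(np.float32)*16).astype(np.int32),1,shift=4)
    return o
f=lambda q:-(sil(q)&m).sum()/(sil(q)|m).sum()
r=minimize(f,[.514,.4045],method="Nelder-Mead",options=dict(initial_simplex=[[.514,.4045],[.518,.4045],[.514,.4085]]));print(r.x,r.fun)
go(*r.x,-.008)
```

```text
[314 227]
292 198 45 51 (70.25, 66.0) 25.54540252685547 1731.5
[0.55975 0.40975] 0.0
[0.508  0.4001 0.1485] yaw -1.37 cm [ 5.16 -1.11 15.65]<stdin>:16: RuntimeWarning: overflow encountered in scalar negative
```

```bash
cat >> h.py <<'E'
from scipy.optimize import minimize
def fitrev(w,m,prof,q0):
    t=np.linspace(0,2*np.pi,60)
    def sil(q):
        o=np.zeros((480,640),np.uint8)
        for za,zb,R in prof:
            X=np.array([[q[0]+R*np.cos(u),q[1]+R*np.sin(u),z] for z in(za,zb) for u in t])
            cv2.fillConvexPoly(o,np.rint(cv2.convexHull(proj(w,X).astype(np.float32))*16).astype(np.int32),1,shift=4)
        return o
    f=lambda q:-float((sil(q)&m).sum())/float((sil(q)|m).sum())
    q0=np.array(q0);r=minimize(f,q0,method="Nelder-Mead",options=dict(initial_simplex=[q0,q0+[.004,0],q0+[0,.004]]));return r.x,r.fun
E
python3 - <<'E'
from h import *
w=manip.grab_frame('wrist');p=proj(w,[.514,.4045,.042])[0].astype(int)
k=cv2.inRange(cv2.cvtColor(w["img"],cv2.COLOR_BGR2GRAY),0,75);x0,y0=p-70;z=np.zeros_like(k);z[y0:y0+130,x0:x0+140]=k[y0:y0+130,x0:x0+140]
cs=max(cv2.findContours(z,0,1)[0],key=cv2.contourArea);m=np.zeros_like(k);cv2.drawContours(m,[cs],-1,1,-1)
x,f=fitrev(w,m,((0,.004,.019),(.004,.038,.0165),(.038,.042,.019)),[.514,.4045]);print(x,f);go(*x,-.008)
E
```

```text
[0.51321875 0.40548438] -0.8824390243902439
[0.5081 0.3993 0.1482] yaw -1.44 cm [ 0.51 -0.65 15.62]
```

Emit:
move_arm([
  [0.5, -0.6, 2.5, 0, 0, 0, 1],
  [0, 0, 3.5, 0, 0, 0, 1],
  [0, 0, 3.5, 0, 0, 0, 1],
  [0, 0, 3, 0, 0, 0, 1],
  [0, 0, 1.8, 0, 0, 0, 1],
  [0, 0, 1.0, 0, 0, 0, 1],
  [0, 0, 0.2, 0, 0, 0, 1],
  [0, 0, 0, 0, 0, 0, 1],
  [0, 0, 0, 0, 0, 0, -1],
  [0, 0, 0, 0, 0, 0, -1],
  [0, 0, 0, 0, 0, 0, -1],
  [0, 0, 0, 0, 0, 0, -1],
  [0, 0, 0, 0, 0, 0, -1],
  [0, 0, 0, 0, 0, 0, -1],
  [0, 0, 0, 0, 0, 0, -1],
])

```text
time: 20.87
tool_pos: [0.5144, 0.4065, -0.0043]
tool_rot: [-0.001, 1.0, -0.012, 0.001]
contact_force: [-0.6, -1.1, 5.9]
gripper_width: 0.411
grasp_force: 59.0
```

Emit:
move_arm([
  [0, 0, -1, 0, 0, 0, -1],
  [0, 0, -3, 0, 0, 0, -1],
  [0, 0, -4, 0, 0, 0, -1],
  [0, 0, -2, 0, 0, 0, -1],
  [0, 0, -1, 0, 0, 0, -1],
  [0.3, 3.7, 0, 0, 0, 0, -1],
  [0.3, 3.7, 0, 0, 0, 0, -1],
  [0.3, 3.7, 0, 0, 0, 0, -1],
  [0.3, 3.7, 0, 0, 0, 0, -1],
  [0.3, 3.7, 0, 0, 0, 0, -1],
  [0.3, 3.7, 0, 0, 0, 0, -1],
  [0.3, 3.7, 0, 0, 0, 0, -1],
  [0.3, 3.7, 0, 0, 0, 0, -1],
  [0.3, 3.7, 0, 0, 0, 0, -1],
  [0.3, 3.7, 0, 0, 0, 0, -1],
  [0.3, 3.7, 0, 0, 0, 0, -1],
  [0.3, 3.7, 0, 0, 0, 0, -1],
  [0, 0, 0, 0, 0, 0, -1],
  [0, 0, 0, 0, 0, 0, -1],
  [0, 0, 0, 0, 0, 0, -1],
])

```text
time: 22.53
tool_pos: [0.5375, -0.0386, 0.103]
tool_rot: [-0.0, 1.0, -0.013, -0.001]
contact_force: [-0.5, -0.0, -1.2]
gripper_width: 0.405
grasp_force: 59.9
```

Run:
```python
from h import *
go(.5397,-.039,.028);print(manip.state()["gripper_width"],manip.state()["grasp_force"])
w=manip.grab_frame('wrist');cv2.imwrite('pics/w12.png',w['img'])
```

```text
[ 0.5375 -0.0386  0.103 ] yaw -1.47 cm [0.23 0.04 7.5 ]
0.40496347345253886 59.898696541786194
```

Emit:
move_arm([
  [0.2, 0, 2, 0, 0, 0, -1],
  [0, 0, 2, 0, 0, 0, -1],
  [0, 0, 1.5, 0, 0, 0, -1],
  [0, 0, 0.8, 0, 0, 0, -1],
  [0, 0, 0.5, 0, 0, 0, -1],
  [0, 0, 0.2, 0, 0, 0, -1],
  [0, 0, 0, 0, 0, 0, -1],
  [0, 0, 0, 0, 0, 0, -1],
])

```text
time: 23.25
tool_pos: [0.5411, -0.0388, 0.0349]
tool_rot: [0.0, 1.0, -0.012, 0.001]
contact_force: [-0.5, -0.0, 0.3]
gripper_width: 0.408
grasp_force: 59.9
```

Emit:
move_arm([
  [-0.1, 0, 0.3, 0, 0, 0, -1],
  [0, 0, 0.2, 0, 0, 0, -1],
  [0, 0, 0.1, 0, 0, 0, -1],
  [0, 0, 0, 0, 0, 0, -1],
  [0, 0, 0, 0, 0, 0, -1],
])

```text
time: 23.67
tool_pos: [0.5393, -0.039, 0.0279]
tool_rot: [-0.0, 1.0, -0.013, 0.0]
contact_force: [-0.1, -0.5, -0.8]
gripper_width: 0.409
grasp_force: 59.9
```

Emit:
move_arm([
  [0, 0, 0.1, 0, 0, 0, -1],
  [0, 0, 0.1, 0, 0, 0, -1],
  [0, 0, 0, 0, 0, 0, -1],
])

```text
time: 23.92
tool_pos: [0.5401, -0.0391, 0.0278]
tool_rot: [0.0, 1.0, -0.012, 0.0]
contact_force: [-3.8, -0.4, 8.9]
gripper_width: 0.411
grasp_force: 60.3
```

Emit:
move_arm([
  [0, 0, 0, 0, 0, 0, 1],
  [0, 0, 0, 0, 0, 0, 1],
  [0, 0, 0, 0, 0, 0, 1],
  [0, 0, 0, 0, 0, 0, 1],
  [0, 0, 0, 0, 0, 0, 1],
  [0, 0, 0, 0, 0, 0, 1],
  [0, 0, -2, 0, 0, 0, 1],
  [0, 0, -3, 0, 0, 0, 1],
  [0, 0, -4, 0, 0, 0, 1],
  [0, 0, -4, 0, 0, 0, 1],
  [-2, -1, -3, 0, 0, 0, 1],
  [-2, -1, -3, 0, 0, 0, 1],
  [-2, -1, -3, 0, 0, 0, 1],
  [-1, -1, -3, 0, 0, 0, 1],
  [0, 0, 0, 0, 0, 0, 1],
  [0, 0, 0, 0, 0, 0, 1],
  [0, 0, 0, 0, 0, 0, 1],
])

```text
time: 25.33
tool_pos: [0.4702, 0.0028, 0.2753]
tool_rot: [-0.0, 1.0, -0.012, -0.0]
contact_force: [-0.3, -1.0, 0.3]
gripper_width: 0.998
grasp_force: 0.0
```

Run:
```python
from h import *
import pickle
w=manip.grab_frame('wrist');cv2.imwrite('pics/w13.png',w['img']);pickle.dump(w,open('w13.pkl','wb'));go(.42,-.266,.15)
print(proj(w,[(.5397,-.039,.074),(.5405,.089,.028),(.419,-.266,.064),(.419,-.266,0)]))
def big(k,c,r):
    z=np.zeros_like(k);x,y=map(int,c);z[max(y-r,0):y+r,max(x-r,0):x+r]=k[max(y-r,0):y+r,max(x-r,0):x+r]
    cs=max(cv2.findContours(z,0,1)[0],key=cv2.contourArea);m=np.zeros_like(k);cv2.drawContours(m,[cs],-1,1,-1);return cs,m
k=cv2.inRange(cv2.cvtColor(w["img"],cv2.COLOR_BGR2GRAY),0,75)
cs,m=big(k,proj(w,[.5397,-.039,.06])[0],50)
print("spool",fitrev(w,m,((.032,.036,.019),(.036,.07,.0165),(.07,.074,.019)),[.5397,-.039]),cv2.boundingRect(cs))
H=cv2.cvtColor(w["img"],cv2.COLOR_BGR2HSV)
b=cv2.inRange(H,(5,150,60),(20,255,255));cs,_=big(b,proj(w,[.5405,.089,.012])[0],25);(u,_)=cv2.minEnclosingCircle(cs);print("dish beads",onz(w,[u],.012),cv2.boundingRect(cs))
b=cv2.inRange(H,(0,0,225),(180,40,255));cs,_=big(b,proj(w,[.5405,.089,.028])[0],50);e=cv2.fitEllipse(cs);print("dish rim",e,onz(w,[e[0]],.028))
```

```text
[0.4699 0.0027 0.2743] yaw -1.44 cm [-4.28 26.99 12.43]
[[357.50647084 142.86484746]
 [242.49695325 144.48557136]
 [552.34375155 246.57566523]
 [520.361343   231.78716767]]
spool (array([ 0.53934233, -0.03728723]), np.float64(-0.8474714518760196)) (338, 125, 37, 37)
dish beads [[0.53760319 0.09114071 0.012     ]] (229, 132, 31, 31)
dish rim ((241.05528259277344, 145.99008178710938), (47.920780181884766, 52.17739486694336), 157.4455108642578) [[0.53886731 0.0908243  0.028     ]]
```

Emit:
move_arm([
  [-0.43, 2.7, 0, 0, 0, 0, 1],
  [-0.43, 2.7, 0, 0, 0, 0, 1],
  [-0.43, 2.7, 0, 0, 0, 0, 1],
  [-0.43, 2.7, 0, 0, 0, 0, 1],
  [-0.43, 2.7, 0, 0, 0, 0, 1],
  [-0.43, 2.7, 0, 0, 0, 0, 1],
  [-0.43, 2.7, 0, 0, 0, 0, 1],
  [-0.43, 2.7, 0, 0, 0, 0, 1],
  [-0.43, 2.7, 0, 0, 0, 0, 1],
  [-0.43, 2.7, 0, 0, 0, 0, 1],
  [0, 0, 3, 0, 0, 0, 1],
  [0, 0, 4, 0, 0, 0, 1],
  [0, 0, 3, 0, 0, 0, 1],
  [0, 0, 2, 0, 0, 0, 1],
  [0, 0, 0, 0, 0, 0, 1],
  [0, 0, 0, 0, 0, 0, 1],
])

```text
time: 26.72
tool_pos: [0.4192, -0.2652, 0.1531]
tool_rot: [-0.002, 1.0, -0.013, -0.002]
contact_force: [-0.3, -0.7, -0.0]
gripper_width: 1.003
grasp_force: 0.0
```

Run:
```python
from h import *
import pickle
w=manip.grab_frame('wrist');cv2.imwrite('pics/w14.png',w['img'])
p=proj(w,[(.419,-.266,.064),(.419,-.266,0)]);print(p)
H=cv2.cvtColor(w["img"],cv2.COLOR_BGR2HSV);print(H[tuple(p[0][::-1].astype(int))],w["img"][int(p[0][1])-30:int(p[0][1])+60:8,int(p[0][0])].tolist())
print("row",w["img"][int(p[0][1]),int(p[0][0])-40:int(p[0][0])+40:5].tolist())
go(.419,-.266,.15)
```

```text
[[320.13899574 240.30168642]
 [319.96151372 220.42217923]]
[ 15 129 184] [[72, 114, 158], [40, 80, 132], [147, 173, 197], [98, 147, 198], [100, 149, 201], [101, 149, 204], [114, 166, 213], [107, 152, 194], [107, 156, 199], [102, 146, 187], [111, 160, 204], [110, 159, 204]]
row [[110, 160, 205], [114, 163, 208], [111, 160, 205], [111, 161, 206], [112, 161, 207], [112, 162, 207], [126, 167, 208], [117, 164, 218], [91, 136, 184], [90, 134, 182], [102, 151, 206], [97, 144, 196], [127, 158, 191], [110, 159, 204], [110, 158, 202], [109, 157, 201]]
[ 0.4204 -0.2661  0.1554] yaw -1.45 cm [-0.14 -0.01  0.54]
```

Run:
```python
from h import *
import pickle
w14=manip.grab_frame('wrist')
for n,w,c in(("w1",pickle.load(open('w1.pkl','rb')),(262,236)),("w14",w14,(322,235)),("w13",pickle.load(open('w13.pkl','rb')),(540,240))):
    H=cv2.cvtColor(w["img"],cv2.COLOR_BGR2HSV);x,y=c;r=45
    hue=cv2.inRange(H,(0,150,0),(13,255,255))|cv2.inRange(H,(0,170,0),(180,255,170));wh=cv2.inRange(H,(0,0,120),(180,95,255))
    out=[]
    for k in(hue,wh):
        z=np.zeros_like(k);z[y-r:y+r,x-r:x+r]=k[y-r:y+r,x-r:x+r];ct=cv2.findContours(z,0,1)[0]
        if ct: cs=max(ct,key=cv2.contourArea);out.append((cv2.boundingRect(cs),cv2.contourArea(cs)))
        # white ring centre: enclosing circle at z=.054
    (u,R)=cv2.minEnclosingCircle(cs);print(n,out,u,R,onz(w,[u],.054))
    zz=z>0;ys,xs=np.nonzero(zz);print(onz(w,[((xs.min()+xs.max())/2,(ys.min()+ys.max())/2)],.054))
```

```text
w1 [((256, 218, 20, 16), 122.0), ((246, 227, 27, 26), 182.5)] (259.066162109375, 240.46963500976562) 13.809597969055176 [[ 0.4183887  -0.27181593  0.054     ]]
[[ 0.41939717 -0.27179796  0.054     ]]
w14 [((312, 211, 25, 14), 155.5), ((309, 222, 33, 29), 260.0)] (325.1763000488281, 238.29190063476562) 16.89216423034668 [[ 0.41831449 -0.2712368   0.054     ]]
[[ 0.42023759 -0.27113146  0.054     ]]
w13 [((517, 225, 27, 15), 178.5), ((537, 233, 24, 23), 162.0)] (548.9375, 243.03125) 12.599897384643555 [[ 0.42009599 -0.26844308  0.054     ]]
[[ 0.41890294 -0.26813844  0.054     ]]
```

Emit:
move_arm([
  [-0.1, 0.55, 0, 0, 0, -6.93, 1],
  [0, 0, 0, 0, 0, -6.93, 1],
  [0, 0, 0, 0, 0, -6.93, 1],
  [0, 0, 0, 0, 0, -6.93, 1],
  [0, 0, 0, 0, 0, -6.93, 1],
  [0, 0, 0, 0, 0, -6.93, 1],
  [0, 0, 0, 0, 0, -6.93, 1],
  [0, 0, 0, 0, 0, -6.93, 1],
  [0, 0, 0, 0, 0, -6.93, 1],
  [0, 0, 0, 0, 0, -6.93, 1],
  [0, 0, 0, 0, 0, -6.93, 1],
  [0, 0, 0, 0, 0, -6.93, 1],
  [0, 0, 0, 0, 0, -6.93, 1],
  [0, 0, 0, 0, 0, 0, 1],
  [0, 0, 0, 0, 0, 0, 1],
])

```text
time: 28.07
tool_pos: [0.4204, -0.2723, 0.1579]
tool_rot: [0.002, 0.716, 0.698, 0.0]
contact_force: [-0.1, 0.8, 0.7]
gripper_width: 0.996
grasp_force: 0.0
```

Run:
```python
from h import *
go(.419,-.271,.008)
w=manip.grab_frame('wrist');cv2.imwrite('pics/w15.png',w['img']);x,y=proj(w,[.419,-.271,.054])[0].astype(int);r=40
H=cv2.cvtColor(w["img"],cv2.COLOR_BGR2HSV);k=cv2.inRange(H,(0,0,120),(180,95,255));z=np.zeros_like(k);z[y-r:y+r,x-r:x+r]=k[y-r:y+r,x-r:x+r]
cs=max(cv2.findContours(z,0,1)[0],key=cv2.contourArea);u,R=cv2.minEnclosingCircle(cs);print((x,y),u,R,onz(w,[u],.054))
```

```text
[ 0.4204 -0.2723  0.1579] yaw 88.48 cm [ 0.15 -0.18 14.99]
(np.int64(315), np.int64(234)) (313.0, 233.4375) 16.750215530395508 [[ 0.4173391  -0.27047037  0.054     ]]
```

Emit:
move_arm([
  [0.15, -0.2, 2.5, 0, 0, 0, 1],
  [0, 0, 3.5, 0, 0, 0, 1],
  [0, 0, 3.5, 0, 0, 0, 1],
  [0, 0, 3, 0, 0, 0, 1],
  [0, 0, 1.8, 0, 0, 0, 1],
  [0, 0, 0.6, 0, 0, 0, 1],
  [0, 0, 0, 0, 0, 0, 1],
  [0, 0, 0, 0, 0, 0, -1],
  [0, 0, 0, 0, 0, 0, -1],
  [0, 0, 0, 0, 0, 0, -1],
  [0, 0, 0, 0, 0, 0, -1],
  [0, 0, 0, 0, 0, 0, -1],
  [0, 0, 0, 0, 0, 0, -1],
  [0, 0, 0, 0, 0, 0, -1],
  [0, 0, 0, 0, 0, 0, -1],
])

```text
time: 29.37
tool_pos: [0.4182, -0.2707, 0.0082]
tool_rot: [0.001, 0.715, 0.699, 0.0]
contact_force: [-0.6, 0.5, 5.5]
gripper_width: 0.288
grasp_force: 58.7
```

```bash
python3 -c "
from h import *
go(.6125,.0228,.02)"
```

```text
[ 0.4182 -0.2707  0.0082] yaw 88.65 cm [29.79 18.73 -1.19]
```

Emit:
move_arm([
  [0, 0, -1, 0, 0, 0, -1],
  [0, 0, -3, 0, 0, 0, -1],
  [0, 0, -4, 0, 0, 0, -1],
  [0, 0, -3, 0, 0, 0, -1],
  [2.98, 1.87, 0, 0, 0, 0, -1],
  [2.98, 1.87, 0, 0, 0, 0, -1],
  [2.98, 1.87, 0, 0, 0, 0, -1],
  [2.98, 1.87, 0, 0, 0, 0, -1],
  [2.98, 1.87, 0, 0, 0, 0, -1],
  [2.98, 1.87, 0, 0, 0, 0, -1],
  [2.98, 1.87, 0, 0, 0, 0, -1],
  [2.98, 1.87, 0, 0, 0, 0, -1],
  [2.98, 1.87, 0, 0, 0, 0, -1],
  [2.98, 1.87, 0, 0, 0, 0, -1],
  [0, 0, 0, 0, 0, 0, -1],
  [0, 0, 0, 0, 0, 0, -1],
  [0, 0, 0, 0, 0, 0, -1],
])

```text
time: 30.78
tool_pos: [0.6109, 0.0236, 0.1167]
tool_rot: [-0.0, 0.715, 0.699, -0.0]
contact_force: [-0.3, -0.5, 0.1]
gripper_width: 0.289
grasp_force: 59.1
```

```bash
python3 -c "
from h import *
go(.6125,.0228,.018);print(manip.state()['gripper_width'])"
```

```text
[0.6109 0.0236 0.1167] yaw 88.68 cm [-0.07  0.17  9.87]
0.2887203345289209
```

Emit:
move_arm([
  [0, 0.1, 2.5, 0, 0, 0, -1],
  [0, 0, 3, 0, 0, 0, -1],
  [0, 0, 2.2, 0, 0, 0, -1],
  [0, 0, 1, 0, 0, 0, -1],
  [0, 0, 0.6, 0, 0, 0, -1],
  [0, 0, 0.3, 0, 0, 0, -1],
  [0, 0, 0, 0, 0, 0, -1],
  [0, 0, 0, 0, 0, 0, -1],
])

```text
time: 31.45
tool_pos: [0.6136, 0.0232, 0.0225]
tool_rot: [0.001, 0.715, 0.699, 0.001]
contact_force: [0.7, 0.0, -1.1]
gripper_width: 0.284
grasp_force: 59.1
```

Emit:
move_arm([
  [0, -0.1, 0.3, 0, 0, 0, -1],
  [0, 0, 0.2, 0, 0, 0, -1],
  [0, 0, 0, 0, 0, 0, -1],
  [0, 0, 0, 0, 0, 0, -1],
])

```text
time: 31.78
tool_pos: [0.6117, 0.0236, 0.0163]
tool_rot: [0.0, 0.715, 0.699, 0.0]
contact_force: [0.7, -0.4, 0.3]
gripper_width: 0.288
grasp_force: 59.2
```

Emit:
move_arm([
  [0, 0, 0.1, 0, 0, 0, -1],
  [0, 0, 0.1, 0, 0, 0, -1],
  [0, 0, 0, 0, 0, 0, -1],
])

```text
time: 32.03
tool_pos: [0.6118, 0.0236, 0.0162]
tool_rot: [-0.0, 0.715, 0.699, -0.0]
contact_force: [-5.2, -0.3, 10.8]
gripper_width: 0.287
grasp_force: 60.2
```

Emit:
move_arm([
  [0, 0, 0, 0, 0, 0, 1],
  [0, 0, 0, 0, 0, 0, 1],
  [0, 0, 0, 0, 0, 0, 1],
  [0, 0, 0, 0, 0, 0, 1],
  [0, 0, 0, 0, 0, 0, 1],
  [0, 0, 0, 0, 0, 0, 1],
  [0, 0, -2, 0, 0, 0, 1],
  [0, 0, -3, 0, 0, 0, 1],
  [0, 0, -4, 0, 0, 0, 1],
  [0, 0, -4, 0, 0, 0, 1],
  [-2, 0, -4, 0, 0, 0, 1],
  [-3, 0, -2, 0, 0, 0, 1],
  [-3, 0, -2, 0, 0, 0, 1],
  [0, 0, 0, 0, 0, 0, 1],
  [0, 0, 0, 0, 0, 0, 1],
  [0, 0, 0, 0, 0, 0, 1],
])

```text
time: 33.37
tool_pos: [0.6091, -0.0547, 0.2202]
tool_rot: [-0.001, 0.715, 0.699, -0.0]
contact_force: [-0.0, 0.2, -1.0]
gripper_width: 1.003
grasp_force: 0.0
```

Run:
```python
from h import *
import pickle
w=manip.grab_frame('wrist');s=manip.grab_frame('side');c=manip.grab_frame('scene')
pickle.dump((w,s,c),open('fin.pkl','wb'));print(manip.state()["tool_pos"])
a=cv2.resize(w["img"][:330],(600,310));b=cv2.resize(s["img"][190:330,230:370],(300,290),interpolation=3);d=cv2.resize(c["img"][190:340,220:420],(400,290),interpolation=3)
o=np.zeros((600,700,3),np.uint8);o[:310,:600]=a;o[310:,:300]=b;o[310:,300:]=d;cv2.imwrite('pics/fin.png',o)
```

```text
[ 0.60871472 -0.05388807  0.21912924]
```

View pics/fin.png

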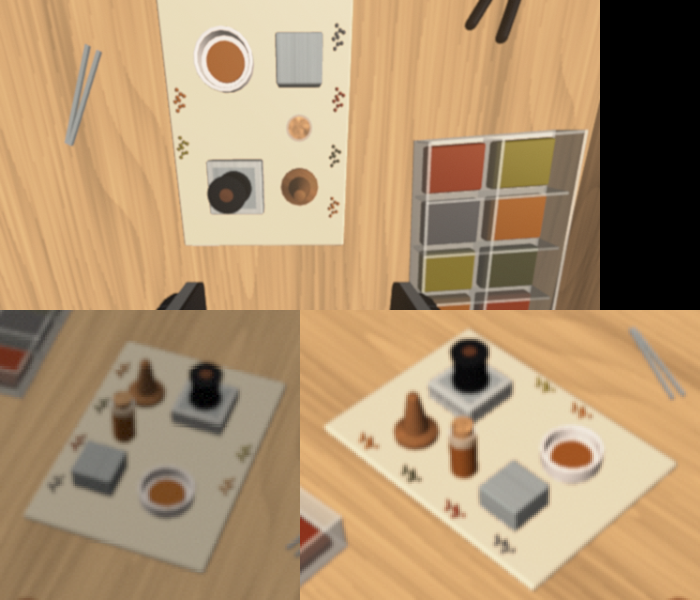

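The final views show the tin in front of the cone with the spool upright on its lid. The dish is in front of the block and the vial stands midway between the cone and the block, everything upright.

```bash
python3 -c "
from plant import manip
print(manip.job_done())"
```

```text
the job is handed in; nothing more can be done
None
```

The layout is done and handed in at about 33 s: tin, dish, spool and vial stand upright, in the order asked and within about 3 mm of target by the wrist camera (the vial's final spot by the arm's reading and the last picture). The jar and bobbin were not touched.

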